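Hold the toothpaste squeezer unlocked with its service key

ROBOT

A 6-joint arm with a two-finger parallel gripper is mounted at the origin on the work surface. World frame = base frame: x ahead of the robot, y to its left, z up, the work surface at z = 0. Lengths are in m, angles in rad, forces in N, time in s.
With the tool pointing down it reaches from about 0.35 to 1 m from the base axis. Payload 7.1 kg.
Tool frame: the origin (TCP) lies midway between the tips of the shut fingers; the grasp point (between the pads) lies 19 mm behind it; x points along the fingers, y is the direction in which the jaws open and shut, and the axes are right-handed (so a half turn about x gives the same grasp; the last joint's range is limited). The gripper opens to 85 mm and grips with 20 to 120 N. Pads are 22 mm wide; open, the fingers measure 114 mm over their backs; the gripper's body (76 mm by 85 mm) begins 54 mm behind the grasp point. The pads swing forward as they close: fully open they stand 13 mm farther back than shut.
Start: joints at [-1.286, 0.423, 1.63, -0, 1.089, -0.019], TCP at [0.187, -0.596, 0.231] pointing down, gripper open.
Joint ranges: [-3, 3], [-0.9, 2.11], [0.09, 2.58], [-1.31, 4.45], [0.11, 2.69], [-2.54, 2.54]. Speed limits (rad/s): [2.39, 2.39, 3.01, 3.14, 3.14, 3.14].

INTERFACE

Orientations are given as a unit quaternion [w, x, y, z].
In Python, from station import arm, imaging gives the robot as it stands.
- The arm moves only by the tool arm_command, never from a script. Its argument "plan" is a list that holds one entry, the list of rows, each a list of 5 numbers: the shift along the tool's x, y, z in cm, then the turn about the tool's x in degrees, then the opening, from 0 (shut) to 1 (fully open). In form: [[[x, y, z, twist, fingers], ...]]. A call has 1 to 20 rows; each row shifts and turns the commanded pose from where the row before left it, along the tool's axes as they then stand; what a row does not reach is not made up. A row lasts 1/12 s, in which the tool goes at most 41.7 mm and 7.16 degrees, less where a joint would pass 70% of its speed; a pose out of reach is approached as far as the arm can. A call with a gripper value outside its range is refused whole. The fingers move at their own pace and stop on an object; "newtons" is the grip in N (left out, the last holds). Time passes only in rows, so rows that do not move let the fingers close. It gives the time, the measured TCP pose, the force and the opening at its end, in the units of the state.
- arm.observe(): the state, without advancing time (a new reading comes with each control period).
- imaging.camera(name): name is "scene" or "top" or "wrist"; returns the picture (400x640x3 uint8, blue, green, red); there is no depth.
- imaging.get_calibration(name): a dict with "fx", "fy", "cx", "cy" (pixels), "k1" (the pictures are not rectified: a ray, as slopes to the right and down, at radius r is drawn at 1 + k1 r^2 times it, then the intrinsics apply), "extrinsics" (4x4, takes a point from world to camera coordinates). Camera axes: x right, y up, looking along -z (the intrinsics and any distortion apply to the point x, -y, -z); pixel columns grow to the right and rows downward; lengths in m; the calibration is good to about 2 mm. A picture is of the moment at which its call begins: read the wrist's pose just before it. get_calibration takes no time and is no camera call; for the wrist camera it gives the pose at the moment of the call.
- arm.close_job(): hands the job in, once; it reports no verdict.
The state is a dict: "time": time; "qpos": joint angles; "qd": joint speeds; "tau": joint torques, N m; "position": TCP position; "tcp_rot": TCP orientation; "contact_force": force on the tool from outside, world axes, zero at the start; "wrist_torque": the same for the moment, N m; "finger_gap": finger opening in m.
Only numpy, scipy, OpenCV 4.12 (cv2) and the standard library are available. Lean on these libraries where they do the work, as an engineer would, in place of code of your own. Each camera call takes 0.05 s, during which the arm holds its last target. There are 200 camera calls.

TASK

The squeezer's tube is to be changed: flip the cam lever on top of the toothpaste squeezer all the way over so that the shutter slides off the keyhole, then take the service key from its stand, push it fully home in the keyhole past the sticky pins (wiggle it if it catches) and only then turn it a quarter turn clockwise, to the stop. The lock springs back, so finish while still gripping the key and holding it turned and fully home. Do not knock the other things on the shelf about.

Things in the scene. Friction and masses are not known exactly. Their poses are not given: they have to be found in the camera images.
- lever (a joint): cam lever angle, rad: 0 with the keyhole covered (start), 1.57 fully flipped; turns clockwise seen from above about a vertical axis through point lever_pivot and stays where it is left (about 2 N at its post). Its cam draws an aluminium shutter (46 x 44 mm, its upper side 8 mm above the housing top) 50 mm along the housing's +y, off the keyhole; the keyhole is clear above 1.3 rad.
- lever_post (a point): centre, 13 mm below its top, of the upright round steel post at the lever's free end: 16 mm diameter, its top 60 mm above the housing top. The lever's flat arm (13 mm wide) ends at the post and its upper side is 27 mm below this point. At lever 0 the post is 50 mm from lever_pivot towards the squeezer's -x, at 1.57 towards its +y. It moves with the lever.
- lever_pivot (a point): point on the lever's axis at the height of lever_post; fixed to the squeezer. Axes as squeezer.
- squeezer: white plastic toothpaste squeezer (95 x 170 mm, top 130 mm above the shelf) fixed to a low tiled stub of wall (250 mm wide, 128 mm high) behind it; does not move. Origin on the shelf under the housing; its -x is the front with nozzle and press button, +y is to the left seen from the robot, z up. The lock lies at (0, -45) mm, the lever axis at (0, 55) mm.
- keyhole (a point): centre of the mouth of the key slot, on the top of the round steel lock cylinder (39 mm diameter, its top 132 mm above the shelf), under the shutter at the start. The slot is 26.5 mm along this point's y and 7.5 mm along its x, 34 mm deep, vertical. Turns with the lock. Two pairs of sticky sprung pins stand 3 mm into the slot from both its short ends, 9 and 16 mm down; each pair catches and then lets go at about 5 to 12 N of downward push. The key fits either way round.
- lock (a joint): angle of the lock cylinder, rad: 0 at rest (slot along the squeezer's y), grows clockwise seen from above to its stop at 1.571; a spring drives it back with 0.03 Nm at rest to 0.11 Nm at the stop. The key has about 0.08 rad of play in the slot, so the hand must turn a little over 90 degrees to reach the stop.
- key: steel service key, 77 mm tall, 70 g, standing upright in its stand. Origin at the centre of the blade's tip, z up the key, y across its width, x across its thickness. Blade 24 mm wide (y), 6 mm thick (x), 24 mm long with rounded edges (radius 3 mm); above it a neck 30 mm wide, 12 mm thick, 14 mm high whose underside is the shoulder that rests on the lock's top when the key is fully home; then the flat bow. Half a turn about z makes no difference.
- key_grip (a point): centre of the key's bow, 57 mm above the tip: bow 36 mm wide (y), 12 mm thick (x), 40 mm high with plain flat faces, to be gripped across x. Axes as key.
- key_tip (a point): centre of the tip of the key's blade. Axes as key.
- stand: white ceramic block 55 x 75 x 45 mm, fixed, with a 9 x 27 mm slot (along its y) in its top, in which the key's blade hangs by its shoulder, 24 mm deep. Origin at the centre of its underside.
- tumbler_mid (a point): bystander: centre of the yellow plastic tumbler, 70 mm diameter, 95 mm high
- jar_mid (a point): bystander: centre of the empty open glass jar, 72 mm diameter, 85 mm high
- dish_mid (a point): bystander: centre of the ceramic soap dish 85 x 110 x 25 mm
- brush0_mid (a point): bystander: middle of a white toothbrush 190 mm long along its x, lying, 17 mm high
- brush1_mid (a point): bystander: middle of a grey toothbrush, same size
- brush2_mid (a point): bystander: middle of a wooden toothbrush, same size
- cleaner_mid (a point): bystander: middle of the U-shaped steel tongue cleaner, 135 x 38 x 6 mm, lying

How it is judged:
By the outcome, as a careful person would: the job done as asked, in the order asked, and still so for the second after the job is handed in, while the arm keeps its last pose, push and grip.
It also fails if it takes over 64 s, if anything falls off the work surface, if the arm or the gripper's body presses on something with over 40 N, if the wrist force passes 120 N, or if a joint passes its speed limit or range.

## Working session

There is one attempt and no reset: what is moved stays moved. The work goes in short steps, Python scripts to look and compute and a tool call to move; the robot and the scene stay as the last step left them, time stands still between calls to the robot, and variables do not carry over. Pictures are saved under pics/ and viewed, about 8 in all and at most 12, crops included, and the job is handed in when it is done.

Besides the shell and the picture viewer there is one more tool, called as name([rows], argument=value, ...), one row to a line, values as JSON. arm_command: Moves the arm, as the interface text tells. Its arguments: {"type":"object","properties":{"plan":{"type":"array","items":{"type":"array","items":{"type":"array","items":{"type":"number"}}}},"newtons":{"type":"number"}},"required":["plan"]}

```bash
mkdir -p pics; ls
cat > h.py <<'E'
import numpy as np, cv2
from station import arm, imaging
def snap(name,fn):
    s=arm.observe(); c=imaging.get_calibration(name); im=imaging.camera(name)
    cv2.imwrite('pics/'+fn+'.png',im); np.save('pics/'+fn+'.npy',c,allow_pickle=True); return im,c
def load(fn): return np.load('pics/'+fn+'.npy',allow_pickle=True).item()
def proj(c,P):
    P=np.atleast_2d(P); E=np.array(c['extrinsics']); p=P@E[:3,:3].T+E[:3,3]
    s=np.c_[p[:,0]/-p[:,2],p[:,1]/p[:,2]]
    s=s*(1+c['k1']*(s**2).sum(1,keepdims=True))
    return s*[c['fx'],c['fy']]+[c['cx'],c['cy']]
def ray(c,uv):
    d=(np.array(uv,float)-[c['cx'],c['cy']])/[c['fx'],c['fy']]; s=d.copy()
    for _ in range(30): s=d/(1+c['k1']*(s@s))
    E=np.array(c['extrinsics']); R=E[:3,:3]
    return -R.T@E[:3,3], R.T@np.array([s[0],-s[1],-1])
def atz(c,uv,z):
    o,d=ray(c,uv); return o+d*(z-o[2])/d[2]
def tri(obs):
    A=np.zeros((3,3));b=np.zeros(3)
    for c,uv in obs:
        o,d=ray(c,uv); d=d/np.linalg.norm(d); M=np.eye(3)-np.outer(d,d); A+=M;b+=M@o
    return np.linalg.solve(A,b)
E
python3 - <<'E'
from h import *
for n in ('scene','top'):
    im,c=snap(n,n+'0'); print(n,np.round(c['extrinsics'],3).tolist(),c['fx'],c['k1'])
s=arm.observe(); print(s)
E
```

```text
pics
scene [[-0.203, 0.979, 0.021, 0.193], [-0.655, -0.152, 0.74, 0.238], [0.727, 0.136, 0.673, -2.01], [0.0, 0.0, 0.0, 1.0]] 476.92080332943414 -0.11732539633358749
top [[0.022, -1.0, -0.008, -0.086], [0.988, 0.021, 0.15, -0.551], [-0.15, -0.011, 0.989, -1.016], [0.0, 0.0, 0.0, 1.0]] 393.0899916609336 -0.04946558091697843
{'time': 0.1, 'qpos': array([-1.28604653e+00,  4.23792145e-01,  1.63064382e+00,  4.02355076e-05,
        1.08862041e+00, -1.89789680e-02]), 'qd': array([ 0.00058485, -0.00021581, -0.00265298,  0.00071576, -0.00121091,
        0.00017753]), 'tau': array([ 1.71220028e-03, -5.58422363e+01, -2.82444888e+01,  4.42428609e-05,
        2.93502664e-03, -2.72981403e-06]), 'position': array([ 0.18682623, -0.59587771,  0.23059424]), 'tcp_rot': array([-0.10645088, -0.69891325, -0.1074801 ,  0.6990254 ]), 'contact_force': array([ 0.33818978, -0.61961516, -0.05310343]), 'wrist_torque': array([ 0.00777774, -0.02150767,  0.02267528]), 'finger_gap': 0.08539143606688575}
```

View pics/top0.png

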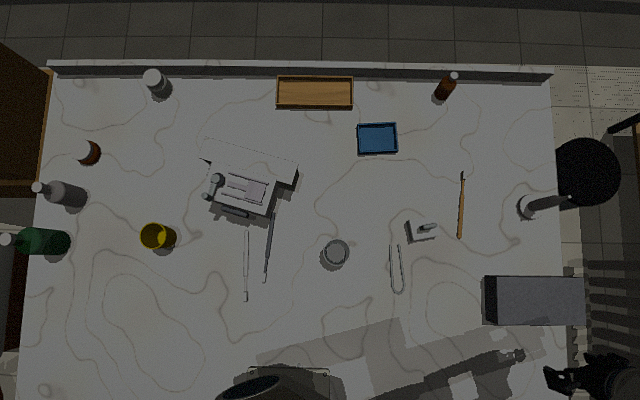

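View pics/scene0.png

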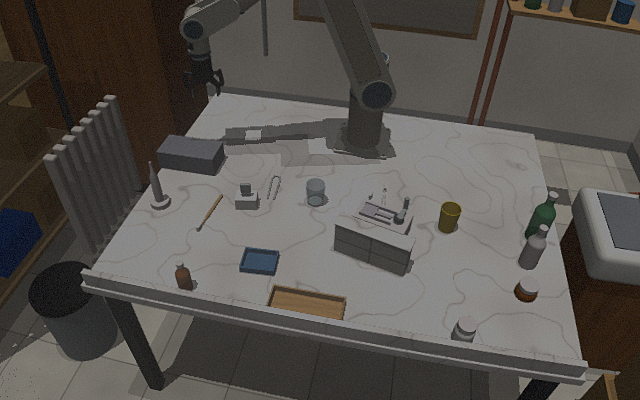

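The top view shows the squeezer at about (240,190), its post at about (215,180), the stand with the key at about (420,230), the jar at (335,252) and the tumbler at (158,237). The scene view shows the same layout from behind. Next I'll enlarge crops of the squeezer and stand.

Run:
```python
from h import *
def crop(fn,x,y,w,h,k):
    im=cv2.imread(f'pics/{fn}.png')[y:y+h,x:x+w]; im=cv2.resize(im,None,fx=k,fy=k,interpolation=cv2.INTER_CUBIC)
    im=cv2.convertScaleAbs(im,alpha=1.6,beta=10)
    for i in range(0,w,10): cv2.putText(im,str(x+i),(i*k,8),0,.3,(0,0,255),1); cv2.line(im,(i*k,10),(i*k,14),(0,0,255),1)
    for i in range(0,h,10): cv2.putText(im,str(y+i),(0,i*k+4),0,.3,(0,0,255),1)
    return im
a=crop('top0',195,130,110,96,4); b=crop('top0',400,210,40,38,8); 
c=crop('scene0',325,180,95,98,4); 
cv2.imwrite('pics/c1.png',np.vstack([np.hstack([a[:300],np.zeros((300,760-440-0,3),np.uint8)])]) if 0 else np.hstack([a[:304],b[:304]]))
d=crop('scene0',230,175,34,40,8)
cv2.imwrite('pics/c2.png',np.hstack([c[:320],d[:320]]))
```

```text
(no output)
```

View pics/c1.png

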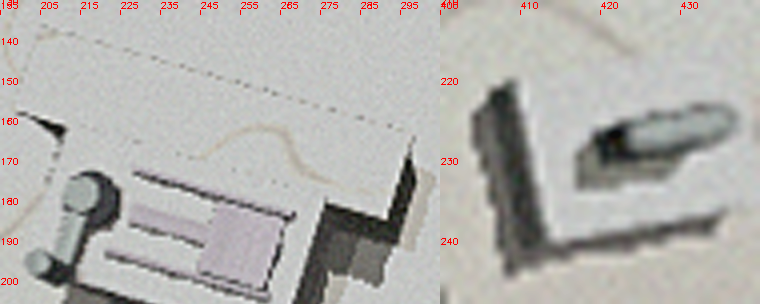

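View pics/c2.png

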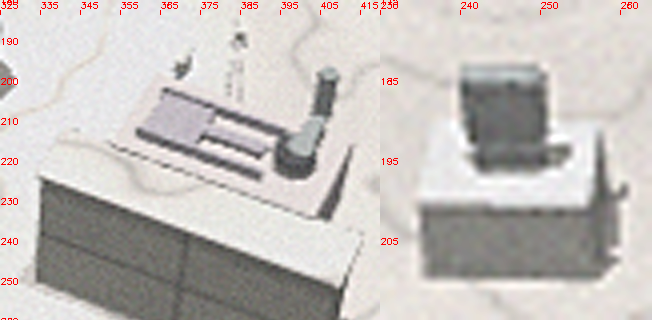

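Run:
```python
from h import *
T=load('top0');S=load('scene0')
def a(x,y): return ((x+.5)/4-.5+195,(y+.5)/4-.5+130)
def b(x,y): return ((x-440+.5)/8-.5+400,(y+.5)/8-.5+210)
def c(x,y): return ((x+.5)/4-.5+325,(y+.5)/4-.5+180)
def d(x,y): return ((x-380+.5)/8-.5+230,(y+.5)/8-.5+175)
pr=lambda n,v: print(n,np.round(v,4))
pr('post top',atz(T,a(40,262),.19)); pr('post tri',tri([(T,a(40,262)),(S,c(329,74))]))
pr('pivot',atz(T,a(82,193),.155))
for p,q in [((135,172),(293,217)),((105,254),(268,298)),((45,25),(413,135))]:
    P,Q=atz(T,a(*p),.134),atz(T,a(*q),.134); v=P-Q; pr('y axis yaw deg',np.degrees(np.arctan2(-v[0],v[1])));pr('',[P,Q])
sh=[atz(T,a(*p),.138) for p in [(215,205),(282,218),(267,292),(200,275)]]; pr('shutter',sh); pr('ctr',np.mean(sh,0)); pr('sides',[np.linalg.norm(sh[i]-sh[i-1]) for i in range(4)])
pr('key top',atz(T,b(676,131),.098)); pr('key tri',tri([(T,b(676,131)),(S,d(504,75))]))
v=atz(T,b(620,140),.098)-atz(T,b(737,118),.098); pr('key yaw',np.degrees(np.arctan2(-v[0],v[1])))
pr('jar',atz(T,(335,250),.085)); pr('tum',atz(T,(152,236),.095))
print({n:imaging.get_calibration(n)['fx'] for n in ['wrist']})
E=np.linalg.inv(np.array(imaging.get_calibration('wrist')['extrinsics'])); pr('wristcam',E)
from scipy.spatial.transform import Rotation as R
s=arm.observe(); q=s['tcp_rot']; pr('tool R',R.from_quat([*q[1:],q[0]]).as_matrix())
```

```text
post top [0.5346 0.194  0.19  ]
post tri [0.5348 0.1935 0.1894]
pivot [0.5831 0.182  0.155 ]
y axis yaw deg -14.8751
 [[0.6012 0.1556 0.134 ]
 [0.5747 0.0558 0.134 ]]
y axis yaw deg -13.8777
 [[0.5492 0.1713 0.134 ]
 [0.524  0.0691 0.134 ]]
y axis yaw deg -15.9188
 [[ 0.6953  0.2188  0.134 ]
 [ 0.6281 -0.0167  0.134 ]]
shutter [[0.5805 0.1038 0.138 ]
 [0.5732 0.062  0.138 ]
 [0.5271 0.0692 0.138 ]
 [0.5367 0.1108 0.138 ]]
ctr [0.5544 0.0864 0.138 ]
sides [0.0444 0.0424 0.0467 0.0427]
key top [ 0.4822 -0.3497  0.098 ]
key tri [ 0.4826 -0.352   0.0959]
key yaw 11.6561
jar [ 0.4175 -0.1139  0.085 ]
tum [0.4413 0.3526 0.095 ]
{'wrist': 314.8016301789987}
wristcam [[ 2.987e-01  9.108e-01  2.850e-01  2.586e-01]
 [-9.543e-01  2.852e-01  8.870e-02 -5.725e-01]
 [-5.000e-04 -2.985e-01  9.544e-01  3.732e-01]
 [ 0.000e+00  0.000e+00  0.000e+00  1.000e+00]]
tool R [[-4.000e-04  2.991e-01 -9.542e-01]
 [ 1.400e-03 -9.542e-01 -2.991e-01]
 [-1.000e+00 -1.500e-03 -1.000e-04]]
```

arm_command([
  [[0,0,0,-7,1],[0,0,0,-7,1],[0,0,0,-7,1],[0,0,0,-7,1],[0,0,0,-7,1],[0,0,0,-7,1],[0,0,0,-7,1],[0,0,0,-7,1],[0,0,0,-7,1],[0,0,0,-7,1],[0,0,0,-7,1],[0,0,0,-7,1],[0,0,0,-7,1],[0,0,0,-7,1],[0,0,0,-7,1]],
])

```text
time: 1.35
position: [0.1869, -0.596, 0.2308]
tcp_rot: [0.62, 0.339, 0.621, -0.338]
contact_force: [0.6, 0.0, -0.0]
finger_gap: 0.0856
```

```bash
cat >> h.py <<'E'
from scipy.spatial.transform import Rotation as Ro
def st(tgt=None):
    s=arm.observe(); q=s['tcp_rot']; M=Ro.from_quat([*q[1:],q[0]]).as_matrix()
    print('t %.2f'%s['time'],'pos',np.round(s['position'],4),'jaw %.2f'%np.degrees(np.arctan2(M[1,1],M[0,1])),'gap %.4f'%s['finger_gap'],'F',np.round(s['contact_force'],1),'tq',np.round(s['wrist_torque'],2),'q6 %.2f'%s['qpos'][5])
    print(' xdir',np.round(M[:,0],4))
    if tgt is not None: print(' tool shift cm',np.round(100*M.T@(np.array(tgt)-s['position']),2))
E
python3 -c "
from h import *
st([.47,.15,.27])"
```

```text
t 1.35 pos [ 0.1869 -0.596   0.2308] jaw 32.76 gap 0.0856 F [ 0.6  0.  -0. ] tq [ 0.03  0.02 -0.  ] q6 -1.86
 xdir [-3.e-04  9.e-04 -1.e+00]
 tool shift cm [ -3.86  64.17 -47.43]
```

arm_command([
  [[-0.15,3.39,-2.19,0,1],[-0.15,3.39,-2.19,0,1],[-0.15,3.39,-2.19,0,1],[-0.15,3.39,-2.19,0,1],[-0.15,3.39,-2.19,0,1],[-0.15,3.39,-2.19,0,1],[-0.15,3.39,-2.19,0,1],[-0.15,3.39,-2.19,0,1],[-0.15,3.39,-2.19,0,1],[-0.15,3.39,-2.19,0,1],[-0.15,3.39,-2.19,0,1],[-0.15,3.39,-2.19,0,1],[-0.15,3.39,-2.19,0,1],[-0.15,3.39,-2.19,0,1],[-0.15,3.39,-2.19,0,1],[-0.15,3.39,-2.19,0,1],[-0.15,3.39,-2.19,0,1],[-0.15,3.39,-2.19,0,1],[-0.15,3.39,-2.19,0,1],[0,0,0,0,1]],
])

```text
time: 3.02
position: [0.5105, 0.1056, 0.2602]
tcp_rot: [0.621, 0.34, 0.62, -0.338]
contact_force: [0.0, -0.1, -0.6]
finger_gap: 0.0855
```

```bash
python3 -c "
from h import *
st([.5346,.194,.23])
im,c=snap('wrist','w1'); st()
print(proj(c,[[.5346,.194,.19],[.583,.182,.155],[.558,.085,.132]]))"
```

```text
t 3.02 pos [0.5105 0.1056 0.2602] jaw 32.65 gap 0.0855 F [ 0.  -0.1 -0.6] tq [-0.01  0.02  0.  ] q6 -0.39
 xdir [ 0.0028  0.0022 -1.    ]
 tool shift cm [ 3.05  6.78 -6.14]
t 3.07 pos [0.5088 0.1031 0.2596] jaw 32.66 gap 0.0852 F [-0.4 -0.8  0.2] tq [-0.01 -0.    0.02] q6 -0.39
 xdir [ 5.e-04  4.e-04 -1.e+00]
[[423.6696607  126.86533299]
 [448.03218975 169.5769519 ]
 [352.01936566 236.07726135]]
```

View pics/w1.png

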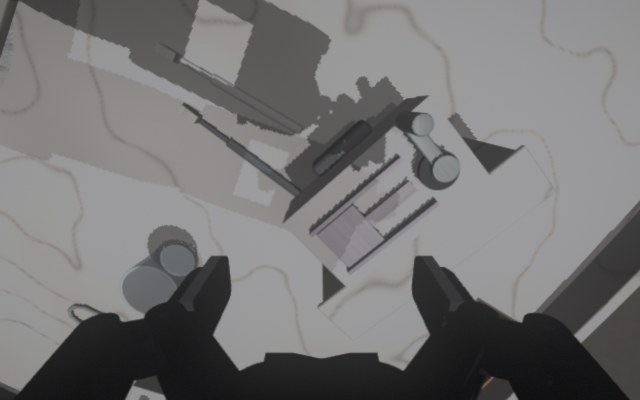

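The wrist view has the post top at (422,124), the pivot boss at (445,167) and the shutter centre at about (348,236). All are within 2–4 px of the prediction.

```bash
python3 -c "
from h import *
T=load('top0');c=load('w1')
print('post',atz(c,(422,124),.19)); print('pivot',atz(c,(445,167),.155))
for p in [(310,232),(350,205),(385,238),(347,270)]: print(atz(c,p,.138))
P=tri([(T,(204.6,195.1)),(c,(422,124))]);print('tri',P)
st([.535,.1945,.23])"
```

```text
post [0.53251537 0.19486966 0.19      ]
pivot [0.57957658 0.18230618 0.155     ]
[0.52145629 0.06963118 0.138     ]
[0.5376014  0.11066964 0.138     ]
[0.58268263 0.10158754 0.138     ]
[0.57178501 0.05537414 0.138     ]
tri [0.53546007 0.19616776 0.18197441]
t 3.07 pos [0.5088 0.1031 0.2596] jaw 32.66 gap 0.0852 F [-0.4 -0.8  0.2] tq [-0.01 -0.    0.02] q6 -0.39
 xdir [ 5.e-04  4.e-04 -1.e+00]
 tool shift cm [ 2.97  7.13 -6.28]
```

arm_command([
  [[0,1.76,-1.58,0,0.6],[0,1.76,-1.58,0,0.6],[0,1.76,-1.58,0,0.6],[0,1.76,-1.58,0,0.6],[0,0,0,0,0.6],[1.65,0,0,0,0.6],[1.65,0,0,0,0.6],[1.65,0,0,0,0.6],[1.65,0,0,0,0.6],[1.65,0,0,0,0.6],[1.65,0,0,0,0.6],[0,0,0,0,0.6],[0,0,0,0,0.6]],
], newtons=20)

```text
time: 4.15
position: [0.5324, 0.1898, 0.1602]
tcp_rot: [0.619, 0.34, 0.62, -0.342]
contact_force: [0.6, -0.0, -0.7]
finger_gap: 0.051
```

```bash
python3 -c "
from h import *
st([.5338,.1945,.16])
im,c=snap('wrist','w2')"
```

```text
t 4.15 pos [0.5324 0.1898 0.1602] jaw 32.35 gap 0.0510 F [ 0.6 -0.  -0.7] tq [-0.01  0.01 -0.01] q6 -0.24
 xdir [-0.0026 -0.0011 -1.    ]
 tool shift cm [ 0.01  0.37 -0.32]
```

View pics/w2.png

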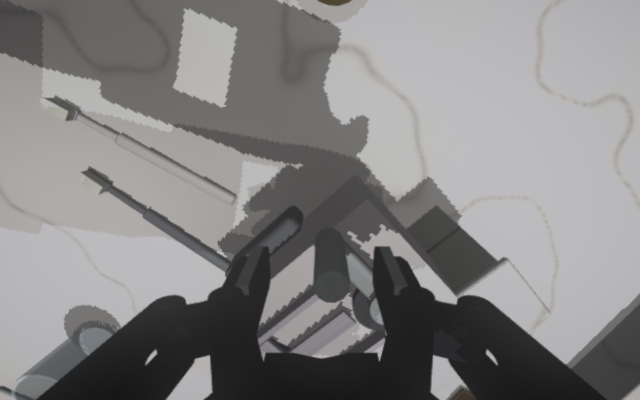

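The post top at (333,285) stands between the pads, so I'll centre on it, grip and swing it through the arc.

arm_command([
  [[0,0.3,-0.25,0,0.6],[0,0,0,0,0],[0,0,0,0,0],[0,0,0,0,0],[0,0,0,0,0],[0,0,0,0,0],[0,0,0,0,0]],
])

```text
time: 4.78
position: [0.5345, 0.1951, 0.1615]
tcp_rot: [0.62, 0.341, 0.62, -0.34]
contact_force: [-2.8, -0.2, 6.4]
finger_gap: 0.0151
```

```bash
python3 -c "
from h import *
st([.5338,.1945,.16])"
```

```text
t 4.78 pos [0.5345 0.1951 0.1615] jaw 32.41 gap 0.0151 F [-2.8 -0.2  6.4] tq [-0.04  0.4  -0.09] q6 -0.24
 xdir [ 3.e-04  3.e-04 -1.e+00]
 tool shift cm [ 0.15 -0.09  0.01]
```

arm_command([
  [[0,0.62,-0.49,0,0],[0,0.68,-0.38,0,0],[0,0.74,-0.27,0,0],[0,0.77,-0.15,0,0],[0,0.78,-0.03,0,0],[0,0.78,0.09,0,0],[0,0.76,0.21,0,0],[0,0.71,0.33,0,0],[0,0.65,0.44,0,0],[0,0.58,0.53,0,0],[0,0,0,0,0],[0,0,0,0,0]],
])

```text
time: 5.78
position: [0.5954, 0.2305, 0.1605]
tcp_rot: [0.619, 0.341, 0.62, -0.341]
contact_force: [-1.1, 0.4, -0.5]
finger_gap: 0.0149
```

```bash
python3 -c "
from h import *
st([.5947,.2302,.16])
im,c=snap('top','t2')
cv2.imwrite('pics/t2c.png',cv2.resize(im[130:226,185:305],None,fx=5,fy=5,interpolation=2))"
```

```text
t 5.78 pos [0.5954 0.2305 0.1605] jaw 32.39 gap 0.0149 F [-1.1  0.4 -0.5] tq [ 0.13  0.3  -0.17] q6 -0.21
 xdir [-7.e-04 -1.e-04 -1.e+00]
 tool shift cm [ 0.05 -0.07 -0.02]
```

View pics/t2c.png

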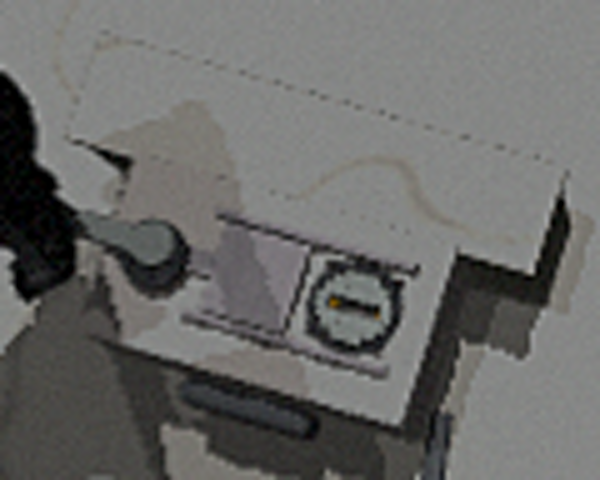

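The shutter is off the keyhole; the slot centre is at about crop (355,306). I'll nudge the lever a bit further to confirm it is at its stop.

arm_command([
  [[0,0.16,0.19,0,0],[0,0.16,0.19,0,0],[0,0,0,0,0],[0,0,0,0,0]],
])

```text
time: 6.17
position: [0.5958, 0.2303, 0.1603]
tcp_rot: [0.617, 0.339, 0.623, -0.342]
contact_force: [-18.4, 7.7, 7.5]
finger_gap: 0.0154
```

```bash
python3 -c "
from h import *
st()
c=load('t2')
g=lambda x,y:((x+.5)/5-.5+185,(y+.5)/5-.5+130)
print(atz(c,g(355,306),.132),atz(c,g(351,308),.132)); v=atz(c,g(330,300),.132)-atz(c,g(380,313),.132);print(np.degrees(np.arctan2(-v[0],v[1])),np.linalg.norm(v))
"
```

```text
t 6.17 pos [0.5958 0.2303 0.1603] jaw 32.39 gap 0.0154 F [-18.4   7.7   7.5] tq [ 1.22  2.75 -0.23] q6 -0.22
 xdir [-0.0091  0.001  -1.    ]
[0.55711163 0.08579152 0.132     ] [0.55606967 0.08772762 0.132     ]
-13.460490184765924 0.025810916261209682
```

arm_command([
  [[0,-0.32,-0.38,0,0],[0,0,0,0,0.5],[0,0,0,0,0.5],[0,0,0,0,0.5],[0,0,0,0,0.5],[-1.5,0,0,0,0.5],[-1.5,0,0,0,0.5],[-1.5,0,0,0,0.5],[-1.5,0,0,0,0.5],[0,-2.7,1.84,0,1],[0,-2.7,1.84,0,1],[0,-2.7,1.84,0,1],[0,-2.7,1.84,0,1],[0,-2.7,1.84,0,1],[0,0,0,0,1],[0,0,0,0,1],[0,0,0,0,1],[0,0,0,0,1]],
])

```text
time: 7.67
position: [0.5319, 0.0811, 0.2211]
tcp_rot: [0.62, 0.341, 0.619, -0.34]
contact_force: [-0.4, 0.0, 0.1]
finger_gap: 0.0852
```

```bash
python3 -c "
from h import *
im,c=snap('wrist','w3'); np.set_printoptions(suppress=True)
print(proj(c,[.5572,.0857,.132])); st([.46,-.30,.224])"
```

```text
[[351.96359747 217.37854538]]
t 7.72 pos [0.5318 0.0813 0.2209] jaw 32.46 gap 0.0854 F [0.8 1.1 0.8] tq [ 0.01 -0.01  0.01] q6 -0.44
 xdir [ 0.0008  0.0002 -1.    ]
 tool shift cm [ -0.32 -26.52  28.32]
```

arm_command([
  [[0,0,0,7,1],[0,0,0,7,1],[0,0,0,7,1],[0,-1.25,3.7,0,1],[0,-1.25,3.7,0,1],[0,-1.25,3.7,0,1],[0,-1.25,3.7,0,1],[0,-1.25,3.7,0,1],[0,-1.25,3.7,0,1],[0,-1.25,3.7,0,1],[0,-1.25,3.7,0,1],[0,-1.25,3.7,0,1],[0,-1.25,3.7,0,1],[0.5,-1.25,3.7,0,1],[1.5,0,0,0,1],[0,0,0,0,1],[0,0,0,0,1],[0,0,0,0,1]],
])

```text
time: 9.22
position: [0.4773, -0.3445, 0.2009]
tcp_rot: [0.547, 0.447, 0.548, -0.447]
contact_force: [0.2, -0.2, 0.9]
finger_gap: 0.0854
```

```bash
python3 -c "
from h import *
im,c=snap('wrist','w4'); p=proj(c,[[.4822,-.35,.098]]); print(p); st([.4822,-.35,.15])
a=cv2.imread('pics/w3.png')[165:270,300:400]
u,v=int(p[0,0]),int(p[0,1]); print(u,v); b=im[v-53:v+52,u-50:u+50]
cv2.imwrite('pics/c4.png',np.hstack([cv2.resize(cv2.convertScaleAbs(x,alpha=1.3),None,fx=4,fy=4,interpolation=2) for x in (a,b)]))"
```

```text
[[326.61151702 207.48217602]]
t 9.27 pos [ 0.4775 -0.3445  0.2013] jaw 11.51 gap 0.0852 F [ 0.2  0.9 -0.2] tq [ 0.01 -0.05  0.  ] q6 -0.85
 xdir [ 2.e-04  1.e-04 -1.e+00]
 tool shift cm [5.13 0.35 0.63]
326 207
```

View pics/c4.png

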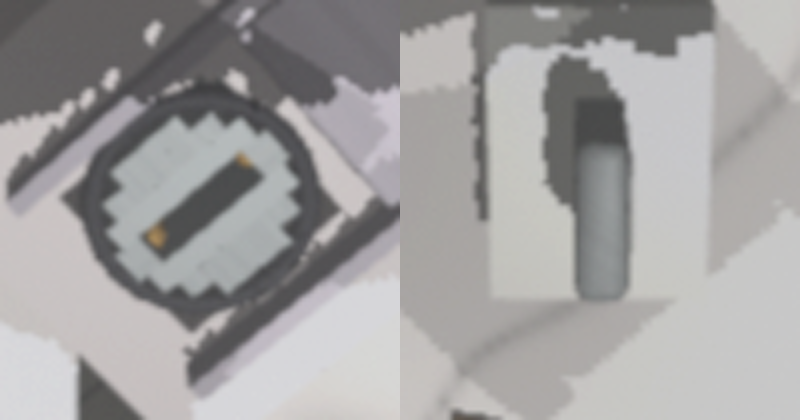

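Left crop: slot centre at about (204,207), with the amber pins at its ends. Right crop: the key's bow top at about (602,222), upright in the image and therefore aligned with the jaws.

```bash
python3 -c "
from h import *
c=load('w3'); g=lambda x,y:(300+(x+.5)/4-.5,165+(y+.5)/4-.5)
print('slot',atz(c,g(204,206),.132)); v=atz(c,g(155,249),.132)-atz(c,g(251,164),.132); print(np.degrees(np.arctan2(-v[0],v[1])),np.linalg.norm(v))
c=load('w4'); g=lambda x,y:(276+(x-400+.5)/4-.5,154+(y+.5)/4-.5)
print('key',atz(c,g(602.5,222),.098)); v=atz(c,g(602,145),.098)-atz(c,g(602.5,301),.098); print(np.degrees(np.arctan2(-v[0],v[1])),np.linalg.norm(v))
v=atz(c,g(491,80),.045)-atz(c,g(489,295),.045); print('stand L',np.degrees(np.arctan2(-v[0],v[1])))
v=atz(c,g(713,40),.045)-atz(c,g(708,280),.045); print('stand R',np.degrees(np.arctan2(-v[0],v[1])))
print(proj(c,[.483,-.351,.058]))
"
```

```text
slot [0.55572508 0.08600592 0.132     ]
166.4772866984464 0.025515637775993454
key [ 0.48219971 -0.35145943  0.098     ]
11.92585352100725 0.034043529801702374
stand L 9.71826931533915
stand R 12.064644060774134
[[326.54628983 195.03354891]]
```

arm_command([
  [[0,0.33,0.7,0,0.5],[0,0,0,0,0.5],[2,0,0,0,0.5],[2,0,0,0,0.5],[2,0,0,0,0.5],[2,0,0,0,0.5],[2,0,0,0,0.5],[2,0,0,0,0.5],[2,0,0,0,0.5],[0.15,0,0,0,0.5],[0,0,0,0,0.5],[0,0,0,0,0.5]],
], newtons=30)

```text
time: 10.27
position: [0.4822, -0.3522, 0.0603]
tcp_rot: [0.548, 0.448, 0.547, -0.448]
contact_force: [-0.2, -0.4, -0.2]
finger_gap: 0.0429
```

arm_command([
  [[0,0,0,0,0],[0,0,0,0,0],[0,0,0,0,0],[0,0,0,0,0],[0,0,0,0,0],[0,0,0,0,0]],
], newtons=30)

```text
time: 10.77
position: [0.4821, -0.3524, 0.0606]
tcp_rot: [0.548, 0.448, 0.546, -0.448]
contact_force: [-0.6, 0.4, 7.3]
finger_gap: 0.0118
```

```bash
python3 -c "
from h import *
st([.4822,-.351,.059])"
```

```text
t 10.77 pos [ 0.4821 -0.3524  0.0606] jaw 11.40 gap 0.0118 F [-0.6  0.4  7.3] tq [ 0.1   0.08 -0.07] q6 -0.85
 xdir [ 0.0017 -0.0012 -1.    ]
 tool shift cm [ 0.16  0.04 -0.14]
```

arm_command([
  [[0,0,0,0,0],[0,0,0,0,0],[-0.5,0,0,0,0],[-1.5,0,0,0,0],[-2.5,0,0,0,0],[-2.5,0,0,0,0],[-2.5,0,0,0,0],[-2.5,0,0,0,0],[-2.5,0,0,0,0],[-0.5,0,0,0,0],[0,0,0,6.5,0],[0,0,0,6.5,0],[0,0,0,6.5,0],[0,0,0,6.5,0],[0,0,0,0,0]],
], newtons=80)

```text
time: 12.02
position: [0.4809, -0.3516, 0.2085]
tcp_rot: [-0.431, -0.56, -0.432, 0.56]
contact_force: [0.1, -0.6, -0.9]
finger_gap: 0.0111
```

arm_command([
  [[0,-0.32,-3.68,0,0],[0,-0.32,-3.68,0,0],[0,-0.32,-3.68,0,0],[0,-0.32,-3.68,0,0],[0,-0.32,-3.68,0,0],[0,-0.32,-3.68,0,0],[0,-0.32,-3.68,0,0],[0,-0.32,-3.68,0,0],[0,-0.32,-3.68,0,0],[0,-0.32,-3.68,0,0],[0,-0.32,-3.68,0,0],[0,-0.32,-3.68,0,0],[0,0,0,0,0],[0,0,0,0,0],[0,0,0,0,0]],
])

```text
time: 13.27
position: [0.5549, 0.085, 0.2087]
tcp_rot: [-0.433, -0.558, -0.433, 0.559]
contact_force: [0.1, -0.5, -0.6]
finger_gap: 0.011
```

```bash
python3 -c "
from h import *
st([.5564,.0846,.185])"
```

```text
t 13.27 pos [0.5549 0.085  0.2087] jaw -14.42 gap 0.0110 F [ 0.1 -0.5 -0.6] tq [ 0.01 -0.   -0.02] q6 0.38
 xdir [-1.3e-03 -5.0e-04 -1.0e+00]
 tool shift cm [2.37 0.16 0.  ]
```

arm_command([
  [[1,0.15,0,0,0],[1,0,0,0,0],[0.9,0,0,0,0],[0,0,0,0,0],[0,0,0,0,0],[0,0,0,0,0]],
])

```text
time: 13.77
position: [0.557, 0.0843, 0.1801]
tcp_rot: [-0.432, -0.559, -0.432, 0.56]
contact_force: [0.8, 0.2, -1.4]
finger_gap: 0.0113
```

```bash
python3 -c "
from h import *
im,c=snap('wrist','w5'); st([.5564,.0846,.1776])
p=proj(c,[[.5567,.0858,.132]])[0]; u,v=p.astype(int); print(p)
x0,y0=u-60,v-70; print(x0,y0)
b=im[y0:y0+120,x0:x0+120]
t,ct=snap('top','t5'); t=t[170:210,240:280]
cv2.imwrite('pics/c5.png',np.hstack([cv2.resize(cv2.convertScaleAbs(b,alpha=1.4,beta=15),(480,480),interpolation=2),cv2.resize(t,(320,480),interpolation=2)]))"
```

```text
t 13.82 pos [0.5572 0.0845 0.1804] jaw -14.61 gap 0.0111 F [-0.6  0.6 -0.3] tq [-0.01 -0.02  0.  ] q6 0.38
 xdir [ 2.e-04  0.e+00 -1.e+00]
 tool shift cm [ 0.28 -0.08  0.01]
[321.80954496 222.65564401]
261 152
```

View pics/c5.png

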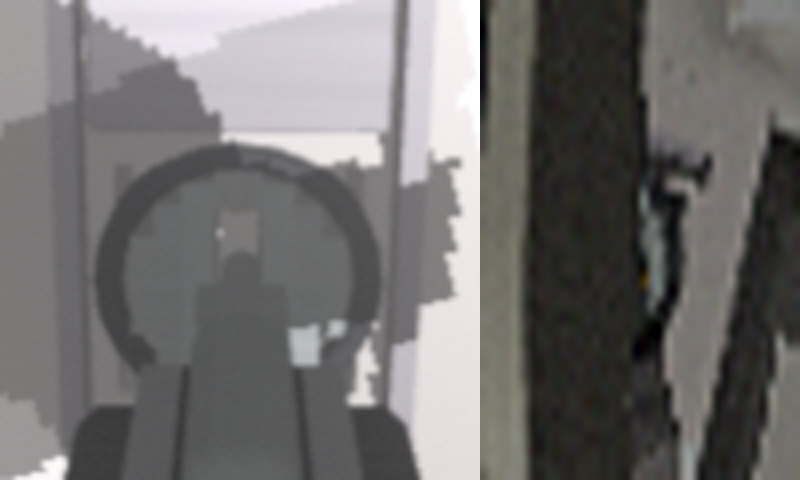

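The hovering view shows blade x at about 240 and slot x at about 239, so they are laterally aligned to about 0.3 mm. The slot's far end is at crop y 208 and the blade's rounded tip edge is at y 250.

```bash
python3 -c "
from h import *
c=load('w5'); T=np.array([.5572,.0845]); a=np.radians(-14.6); ty=np.array([np.cos(a),np.sin(a)]); tz=np.array([np.sin(a),-np.cos(a)])
g=lambda x,y:(261+(x+.5)/4-.5,152+(y+.5)/4-.5)
def loc(P): d=P[:2]-T; return 1e3*(d@ty),1e3*(d@tz)
print('slot far end (y,z mm)',loc(atz(c,g(239,208),.132)))
print('cyl far rim',loc(atz(c,g(239,168),.132)), 'L',loc(atz(c,g(122,278),.132)),'R',loc(atz(c,g(355,278),.132)))
for off in (-2,-1,0,1):
  k=T+tz*off/1e3
  P=[np.r_[k-tz*.009,.1408],np.r_[k-tz*.0112,.1417],np.r_[k-tz*.012,.1438],np.r_[k-tz*.015,.1408+.024]]
  print(off,[np.round((p-np.array([261,152])+.5)*4-.5,0) for p in proj(c,np.array(P))])
"
```

```text
slot far end (y,z mm) (np.float64(-1.7242705748575444), np.float64(-14.138033244967101))
cyl far rim (np.float64(-1.7145119732213883), np.float64(-20.774221181731054)) L (np.float64(-20.721156009318875), np.float64(-2.205260999216372)) R (np.float64(17.07218489538527), np.float64(-2.180972388327975))
-2 [array([250., 245.]), array([250., 234.]), array([250., 233.]), array([251., 264.])]
-1 [array([250., 251.]), array([250., 240.]), array([250., 240.]), array([251., 271.])]
0 [array([250., 257.]), array([250., 246.]), array([250., 246.]), array([251., 278.])]
1 [array([250., 264.]), array([250., 252.]), array([250., 252.]), array([251., 285.])]
```

arm_command([
  [[0,-0.03,-0.15,0,0],[0.4,0,0,0,0],[0.3,0,0,0,0],[0.2,0,0,0,0],[0.2,0,0,0,0],[0.2,0,0,0,0],[0,0,0,0,0],[0,0,0,0,0]],
])

```text
time: 14.53
position: [0.557, 0.0862, 0.1671]
tcp_rot: [-0.432, -0.559, -0.433, 0.56]
contact_force: [0.5, -0.2, -0.6]
finger_gap: 0.0109
```

```bash
python3 -c "
from h import *
st()"
```

```text
t 14.53 pos [0.557  0.0862 0.1671] jaw -14.59 gap 0.0109 F [ 0.5 -0.2 -0.6] tq [ 0.04  0.05 -0.03] q6 0.39
 xdir [-3.e-04 -1.e-04 -1.e+00]
```

The tip is 4.5 mm into the slot with no force, so I'll continue down past the pins.

arm_command([
  [[0.2,0,0,0,0],[0.2,0,0,0,0],[0.2,0,0,0,0],[0.1,0,0,0,0],[0,0,0,0,0],[0,0,0,0,0]],
])

```text
time: 15.03
position: [0.5575, 0.0863, 0.1605]
tcp_rot: [0.433, 0.56, 0.432, -0.559]
contact_force: [1.1, 0.2, 0.1]
finger_gap: 0.0114
```

```bash
python3 -c "
from h import *
st()"
```

```text
t 15.03 pos [0.5575 0.0863 0.1605] jaw -14.59 gap 0.0114 F [1.1 0.2 0.1] tq [-0.05 -0.32  0.01] q6 0.39
 xdir [ 1.1e-03  1.0e-04 -1.0e+00]
```

arm_command([
  [[0.2,0,0,0,0],[0.2,0,0,0,0],[0.2,0,0,0,0],[0.1,0,0,0,0],[0,0,0,0,0],[0,0,0,0,0]],
])

```text
time: 15.53
position: [0.5575, 0.0863, 0.1533]
tcp_rot: [0.433, 0.56, 0.432, -0.559]
contact_force: [1.6, -0.2, 2.0]
finger_gap: 0.0111
```

```bash
python3 -c "
from h import *
st()"
```

```text
t 15.53 pos [0.5575 0.0863 0.1533] jaw -14.59 gap 0.0111 F [ 1.6 -0.2  2. ] tq [-0.06 -0.46  0.02] q6 0.39
 xdir [ 1.e-03  1.e-04 -1.e+00]
```

arm_command([
  [[0.2,0,0,0,0],[0.2,0,0,0,0],[0.2,0,0,0,0],[0.1,0,0,0,0],[0,0,0,0,0],[0,0,0,0,0]],
])

```text
time: 16.03
position: [0.5577, 0.0863, 0.1475]
tcp_rot: [0.433, 0.56, 0.432, -0.559]
contact_force: [-2.0, 0.1, 13.3]
finger_gap: 0.0113
```

```bash
python3 -c "
from h import *
st()
snap('scene','s6')"
```

```text
t 16.03 pos [0.5577 0.0863 0.1475] jaw -14.59 gap 0.0113 F [-2.   0.1 13.3] tq [-0.15  0.3  -0.07] q6 0.39
 xdir [ 1.4e-03  2.0e-04 -1.0e+00]
```

arm_command([
  [[0.12,0,0,0,0],[0,0,0,0,0],[0,0,0,0,0]],
])

```text
time: 16.33
position: [0.5578, 0.0864, 0.1474]
tcp_rot: [0.433, 0.56, 0.432, -0.559]
contact_force: [-4.6, -0.9, 22.8]
finger_gap: 0.0108
```

```bash
python3 -c "
from h import *
st(); im,c=snap('wrist','w6'); p=proj(c,[[.5572,.0858,.14]])[0]; u,v=p.astype(int)
cv2.imwrite('pics/c6.png',cv2.resize(cv2.convertScaleAbs(im[v-75:v+45,u-70:u+70],alpha=1.4,beta=15),None,fx=4,fy=4,interpolation=2))"
```

```text
t 16.33 pos [0.5578 0.0864 0.1474] jaw -14.59 gap 0.0108 F [-4.6 -0.9 22.8] tq [-0.23  0.94 -0.03] q6 0.39
 xdir [ 1.8e-03  2.0e-04 -1.0e+00]
```

View pics/c6.png

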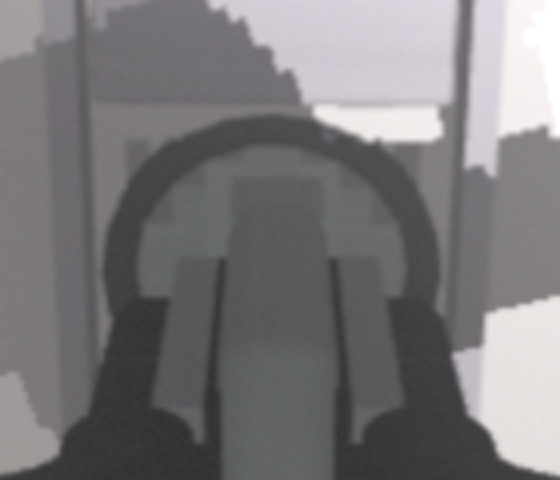

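The shoulder is seated on the lock top, z matches the predicted home height (147.5 mm) and it holds under 23 N of push. Now I'll turn the key clockwise.

arm_command([
  [[0,0,0,5,0],[0,0,0,5,0],[0,0,0,5,0],[0,0,0,5,0],[0,0,0,5,0],[0,0,0,5,0],[0,0,0,5,0],[0,0,0,5,0],[0,0,0,5,0],[0,0,0,0,0]],
], newtons=100)

```text
time: 17.22
position: [0.5583, 0.0854, 0.1474]
tcp_rot: [0.185, 0.684, 0.183, -0.682]
contact_force: [-2.3, -6.2, 22.6]
finger_gap: 0.0112
```

```bash
python3 -c "
from h import *
st()"
```

```text
t 17.22 pos [0.5583 0.0854 0.1474] jaw -59.82 gap 0.0112 F [-2.3 -6.2 22.6] tq [-1.16  0.59  0.1 ] q6 1.18
 xdir [ 0.0028 -0.0013 -1.    ]
```

arm_command([
  [[0,0,0,5,0],[0,0,0,5,0],[0,0,0,5,0],[0,0,0,5,0],[0,0,0,5,0],[0,0,0,5,0],[0,0,0,5,0],[0,0,0,5,0],[0,0,0,5,0],[0,0,0,5,0],[0,0,0,0,0],[0,0,0,0,0]],
])

```text
time: 18.22
position: [0.558, 0.085, 0.1474]
tcp_rot: [-0.12, 0.698, -0.121, -0.696]
contact_force: [-2.5, -8.1, 22.5]
finger_gap: 0.0112
```

```bash
python3 -c "
from h import *
st()"
```

```text
t 18.22 pos [0.558  0.085  0.1474] jaw -109.57 gap 0.0112 F [-2.5 -8.1 22.5] tq [-1.53  0.8   0.1 ] q6 2.05
 xdir [ 0.0023 -0.0019 -1.    ]
```

arm_command([
  [[0,0,0,2,0],[0,0,0,2,0],[0,0,0,0,0],[0,0,0,0,0]],
])

```text
time: 18.55
position: [0.558, 0.0848, 0.1475]
tcp_rot: [-0.143, 0.693, -0.145, -0.691]
contact_force: [-3.6, -9.3, 23.1]
finger_gap: 0.0112
```

```bash
python3 -c "
from h import *
st()"
```

```text
t 18.55 pos [0.558  0.0848 0.1475] jaw -113.47 gap 0.0112 F [-3.6 -9.3 23.1] tq [-1.63  0.82  0.66] q6 2.11
 xdir [ 0.0022 -0.0026 -1.    ]
```

```bash
python3 -c "
from h import *
st(); im,c=snap('wrist','w7'); t,_=snap('top','t7')
p=proj(c,[[.5572,.0858,.14]])[0]; u,v=p.astype(int)
a=cv2.resize(cv2.convertScaleAbs(im[v-75:v+45,u-70:u+70],alpha=1.4,beta=15),(350,300),interpolation=2)
cv2.imwrite('pics/c7.png',np.hstack([a,cv2.resize(cv2.convertScaleAbs(t[130:330,130:490],alpha=1.4),(450,300))])); st()"
```

```text
t 18.55 pos [0.558  0.0848 0.1475] jaw -113.47 gap 0.0112 F [-3.6 -9.3 23.1] tq [-1.63  0.82  0.66] q6 2.11
 xdir [ 0.0022 -0.0026 -1.    ]
t 18.65 pos [0.558  0.0848 0.1475] jaw -113.46 gap 0.0111 F [-4.7 -9.8 22.5] tq [-1.63  0.75  0.67] q6 2.11
 xdir [ 0.0022 -0.0026 -1.    ]
```

View pics/c7.png

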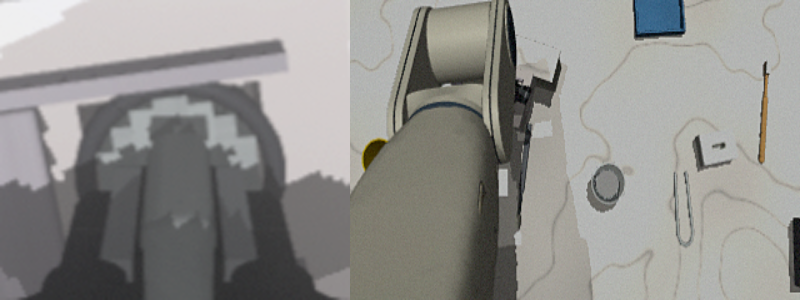

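The key sits square in the pads, its shoulder on the lock and turned with it. The jar, cleaner, stand and wooden brush look unmoved. The torque and push are steady, so I'm handing in.

```bash
python3 -c "
from h import *
print(arm.close_job()); st()"
```

```text
the job is handed in; nothing more can be done
None
the job is handed in; nothing more can be done
```

I flipped the lever, pushed the service key fully home and turned it clockwise to the stop. I handed the job in at about 18.7 s with the key still gripped, held turned and pressed home.

- **Lever:** I swung it 90° to its stop. An extra nudge raised the force to about 20 N with no further movement. The top view showed the shutter clear of the keyhole.
- **Key home:** It went past both pairs of pins without needing a wiggle. The tool stopped at 147.5 mm, against a predicted 147.6 mm, and stayed there under 23 N of push. The wrist view showed the shoulder on the lock.
- **Turn:** The hand turned about 99°. The torque jumped from 0.10 to 0.66 Nm over the last 4°, which marks the stop. At the last reading the push was still about 22.5 N and the grip 100 N.
- **Check that disagreed:** Just before insertion, the wrist view put the key about 1.9 mm off the slot along its width, while the computed positions said it was aligned. I moved it 1.5 mm and it entered without force.
- **Other things on the shelf:** The jar, tongue cleaner, stand and wooden brush looked unmoved in the last view. The arm hid most of the tumbler and the other brushes there, and I didn't check the soap dish. No contact with any of them showed in the forces.

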